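# Sort the full and the spent grain cassette from the dispenser

## Task

The two bottom cassettes in the dispenser look alike, but one is full of casting grain and the other is spent. Pull each of the two out of its lane by its finger tab, lift it to feel its weight, and set it down gently, lying flat, in a tray: the full one in the blue tray, the spent one in the yellow tray. Leave the two upper cassettes to drop down in their lanes, and do not disturb the other things on the bench.

Things in the scene. Friction and masses are not known exactly. Their poses are not given: they have to be found in the camera images.
- cassette_a: Sealed flat black box with an orange band, 100 (x) x 64 (y) x 36 mm (z); an orange finger tab, 14 mm wide (y), 12 mm thick (z = 18 to 30 mm), stands 34 mm out of its -x end (to x = -84 mm), toward the outlet. Origin: centre of the box's underside. Starts at the bottom of either lane. Full: 0.47 to 0.63 kg, spent: 0.09 to 0.13 kg; looks do not tell which.
- cassette_b: The other bottom cassette, in the other lane; same shape and looks as cassette_a. One of the two is full and one spent; which one must be felt.
- upper_far: Cassette of the same shape and tab lying on the bottom one in the far lane (dispenser y = -36 mm), 0.4 to 0.6 kg. It drops 36 mm to the lane floor when the bottom one is pulled out; it stays in the lane.
- upper_near: The same in the near lane (dispenser y = +36 mm).
- dispenser: Fixed grey sheet-metal tower with two lanes, 90 mm high, x = -56 to +56, y = -74 to +74 mm, on a 5 mm base plate that runs on in front as a level apron to x = -206 mm. Origin: on the bench, mid-tower; its x points away from the outlets, which face the right side of the bench; its y points to the robot. Lanes centred on y = -36 and +36 mm, each 68 mm wide, 105 mm deep. Cassettes start with their origin at x = 0, so the tabs stand 28 mm out.
- near_outlet (a point): Middle of the near lane's outlet, on the lane floor at the tower's front face (dispenser x = -56.5, y = 36, z = 5 mm). From 46 mm above the bench upward, flanges (their lower lips flared 7 mm forward) reach 9 mm into the lane from each side: they hold the upper cassette back while the bottom one is drawn out straight along -x (under 10 N). Its top is clear of the falling tab above once its origin is 94 mm in front of this point.
- far_outlet (a point): The same for the far lane (dispenser x = -56.5, y = -36, z = 5 mm).
- blue_tray: Fixed blue open tray for full cassettes, 164 (x) x 134 (y) mm outside, walls 4 mm thick, rim 20 mm above the bench, floor 4 mm above the bench. Origin: centre of the underside. A cassette fits inside with its length along the tray's x.
- yellow_tray: Fixed yellow open tray for spent cassettes, of the same size; origin likewise. (Over the back of the bench hangs a fixed shelf: front edge at world x = 0.64 m, underside 0.52 m above the bench; the arm must keep clear of it.)
- flux_jar: Bystander: green-lidded round jar, 54 mm wide and high; origin at the centre of its underside.
- dapping_block: Bystander: yellow 50 mm block with round hollows; origin at the centre of its underside.
- bench_block: Bystander: steel block 48x62x38 mm; origin at the centre of its underside.

How it is judged:
By the outcome, as a careful person would: the job done as asked, in the order asked, and still so for the second after the job is handed in, with the robot touching nothing.
It also fails if it takes over 72 s, if anything falls off the work surface, if the arm or the gripper's body presses on something with over 40 N, if the wrist force passes 120 N, or if a joint passes its speed limit or range.

## Robot

A 6-joint arm with a two-finger parallel gripper is mounted at the origin on a cart in front of the work surface, level with it; the furniture and walls round the work are solid. World frame = base frame: x ahead of the robot, y to its left, z up, the work surface at z = 0. Lengths are in m, angles in rad, forces in N, time in s.
With the tool pointing down it reaches from about 0.3 to 0.875 m from the base axis. Payload 6.4 kg.
Tool frame: the origin (TCP) lies between the finger pads; the fingertips stand 25 mm ahead of it and the grasp point (between the pads) lies 6 mm ahead of it; z points along the fingers, y is the line along which they close (so a half turn about z gives the same grasp; the last joint's range is limited). The gripper opens to 85 mm and grips with 20 to 120 N. Pads are 22 mm wide; open, the fingers measure 114 mm over their backs; the gripper's body (76 mm by 85 mm) begins 54 mm behind the grasp point. The pads swing forward as they close: fully open they stand 13 mm farther back than shut.
Start: joints at [0.927, 0.181, 1.607, -0, 1.354, -0.206], TCP at [0.244, 0.521, 0.256] pointing down, gripper open.
Joint ranges: [-2.99, 2.99], [-0.89, 2.07], [0.3, 2.58], [-1.14, 4.28], [0, 2.63], [-3.12, 3.12]. Speed limits (rad/s): [2.57, 2.57, 3.01, 3.14, 3.14, 3.14].

## Interface

Orientations are given as a unit quaternion [w, x, y, z].
In Python, from bench import ctrl gives the robot as it stands.
- The arm moves only by the tool servo_tool, never from a script. Its argument "series" is text: rows parted by semicolons, each of 7 numbers parted by spaces: the gripper command: -1 is fully open, 1 is shut, values between are in proportion, then the shift along the tool's x, y, z in m, then the turn, a rotation vector about the tool's x, y, z in degrees. A call has 1 to 12 rows; each row is the pose to reach, as a shift and turn from the pose commanded when the call began, along the tool's axes at that moment; what a row does not reach only later rows make up. A row lasts 1/12 s, in which the tool goes at most 41.7 mm and 7.16 degrees, less where a joint would pass 70% of its speed; a pose out of reach is approached as far as the arm can. A call with a gripper value outside its range is refused whole. The fingers move at their own pace and stop on an object; the grip force is fixed at half the most. Time passes only in rows, so rows that repeat a pose let the fingers close. It gives the time, the measured TCP pose, the force, the opening and the grip force at its end, in the units of the state.
- ctrl.get_obs(): the state, without advancing time (a new reading comes with each control period).
- ctrl.camera(name): name is "side" or "top" or "wrist"; returns a dict with "img" (400x640x3 uint8, red, green, blue), "z_map" (400x640 float32, m along the optical axis (not along the pixel's ray), 0 where there is no reading), "fovy" (degrees; the focal length in pixels is half the picture's height over the tangent of half this angle, whatever the lens; pixels are square), "cx", "cy" (the principal point, pixels), "k1" (the pictures are not rectified: a ray, as slopes to the right and down, at radius r is drawn at 1 + k1 r^2 times it, then the intrinsics apply), "extrinsics" (4x4, takes a point from camera to world coordinates); the wrist camera has in their place "T_tool_cam" (4x4, takes a point from camera to tool coordinates, whose origin is the TCP and whose axes are the flange's). Camera axes: x right, y down, z forward; pixel columns grow to the right and rows downward; lengths in m; the calibration is good to about 2 mm. A picture is of the moment at which its call begins: read the wrist's pose just before it.
- ctrl.hand_in(): hands the job in; it is judged then, once.
The state is a dict: "time_s": time; "q": joint angles; "dq": joint speeds; "joint_efforts": joint torques, N m; "eef_pos": TCP position; "eef_rot": TCP orientation; "wrist_force": force on the tool from outside, world axes, zero at the start; "torque": the same for the moment, N m; "opening": opening from 0.0 (shut) to 1.0 (fully open); "grasp_force": force on a finger pad.
Only numpy, scipy, OpenCV 4.12 (cv2) and the standard library are available. Lean on these libraries where they do the work, as an engineer would, in place of code of your own. Each camera call takes 0.05 s, during which the arm holds its last target. There are 200 camera calls.

## Working session

There is one attempt and no reset: what is moved stays moved. The work goes in short steps, Python scripts to look and compute and a tool call to move; the robot and the scene stay as the last step left them, time stands still between calls to the robot, and variables do not carry over. Pictures are saved under pics/ and viewed, at most 10 in all, crops included, and the job is handed in when it is done.

Besides the shell and the picture viewer there is one more tool, called after "Emit:" as name(argument=value, ...), one argument or row to a line, values as JSON. servo_tool: Moves the arm, as the interface text tells. Its arguments: {"type":"object","properties":{"series":{"type":"string"}},"required":["series"]}

```bash
mkdir -p pics; ls; cat > h.py <<'E'
import numpy as np, cv2
from bench import ctrl
from scipy.spatial.transform import Rotation as R
def rot(q): return R.from_quat([q[1],q[2],q[3],q[0]])
def cam(n):
    o=ctrl.get_obs(); c=ctrl.camera(n)
    if n=='wrist':
        T=np.eye(4);T[:3,:3]=rot(o['eef_rot']).as_matrix();T[:3,3]=o['eef_pos']
        c['extrinsics']=T@np.array(c['T_tool_cam'])
    return c
def rays(c,uv):
    f=200/np.tan(np.radians(c['fovy'])/2)
    K=np.array([[f,0,c['cx']],[0,f,c['cy']],[0,0,1]])
    d=(np.asarray(uv,float).reshape(-1,2)-[c['cx'],c['cy']])/f
    u=d.copy()
    for _ in range(30): u=d/(1+c['k1']*(u**2).sum(1,keepdims=True))
    return np.c_[u,np.ones(len(u))]
def plane(c,uv,z):
    E=np.array(c['extrinsics']);r=rays(c,uv)@E[:3,:3].T
    return E[:3,3]+r*((z-E[2,3])/r[:,2:])
def cloud(c):
    v,u=np.mgrid[0:400,0:640];E=np.array(c['extrinsics'])
    r=rays(c,np.c_[u.ravel(),v.ravel()])*c['z_map'].reshape(-1,1)
    return (r@E[:3,:3].T+E[:3,3]).reshape(400,640,3)
def save(c,n): cv2.imwrite('pics/'+n,cv2.cvtColor(c['img'],cv2.COLOR_RGB2BGR))
E
python3 - <<'E'
from h import *
o=ctrl.get_obs();print(o)
for n in('top','side'):
    c=cam(n);save(c,n+'0.png');print(n,c['fovy'],c['k1'],np.round(c['extrinsics'],3))
    np.savez(n+'0.npz',**{k:np.array(v) for k,v in c.items()})
E
```

```text
pics
{'time_s': 0.0, 'q': array([ 9.26686011e-01,  1.81551845e-01,  1.60803617e+00,  1.87281609e-06,
        1.35378107e+00, -2.06282108e-01]), 'dq': array([ 0.00105774,  0.00221883,  0.00139364, -0.00063405, -0.00115192,
       -0.00070545]), 'joint_efforts': array([-1.61327494e-03, -4.44878304e+01, -3.51324928e+01, -6.11023552e-04,
        9.18926817e-03, -3.69052501e-06]), 'eef_pos': array([0.24344122, 0.52035159, 0.25536442]), 'eef_rot': array([-3.67221199e-04,  2.17169884e-01,  9.76133420e-01, -8.08749420e-04]), 'wrist_force': array([-0.12951349,  0.39237603, -0.22396352]), 'torque': array([-0.02093808,  0.02426437, -0.00088642]), 'grasp_force': 0.0, 'opening': 1.002772511172016}
top 54.92641640545479 0.005574005595080674 [[-0.023 -0.986  0.167  0.422]
 [-1.     0.023 -0.003  0.211]
 [-0.001 -0.167 -0.986  0.915]
 [ 0.     0.     0.     1.   ]]
side 51.38644820745531 -0.10734995282042804 [[ 0.983 -0.079  0.167  0.425]
 [-0.184 -0.473  0.862 -0.536]
 [ 0.011 -0.878 -0.479  0.484]
 [ 0.     0.     0.     1.   ]]
```

View pics/top0.png

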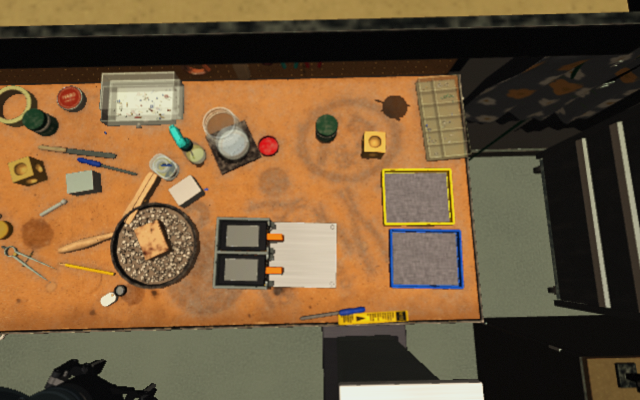

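View pics/side0.png

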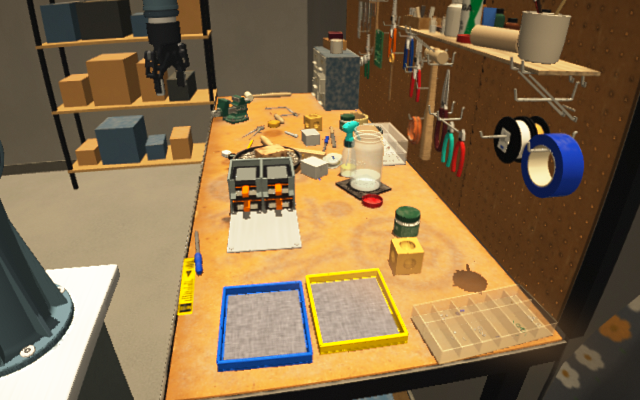

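The top view shows the dispenser at (215–337, 218–288), with tabs at (275,237) and (275,270). The blue tray is at (426,258) and the yellow one at (418,197). The side view agrees: outlets face -y in the world frame, and the apron lies in front.

```bash
cat > m.py <<'E'
from h import *
def rect(c,mask,z,name,P=None):
    n,l,s,ct=cv2.connectedComponentsWithStats(mask.astype(np.uint8))
    for i in range(1,n):
        if s[i,4]<60: continue
        cn,_=cv2.findContours((l==i).astype(np.uint8),cv2.RETR_EXTERNAL,cv2.CHAIN_APPROX_NONE)
        p=plane(c,cn[0].reshape(-1,2),z)[:,:2]
        (x,y),(w,h),a=cv2.minAreaRect((p*1000).astype(np.float32))
        q=np.median(P[l==i],0) if P is not None else 0
        print(name,'px',np.round(ct[i]),s[i,:4],'xy',round(x,1),round(y,1),'size',round(w),round(h),'ang',round(a,1),'depth med',np.round(q,3))
if __name__=='__main__':
  for n in('top','side'):
    c=cam(n);P=cloud(c);hs=cv2.cvtColor(c['img'],cv2.COLOR_RGB2HSV);H,S,V=cv2.split(hs)
    rect(c,(H>105)&(H<125)&(S>160)&(V>60),.02,n+' blue',P)
    rect(c,(H>25)&(H<33)&(S>170)&(V>120),.02,n+' yellow',P)
    u=P[...,2]
    rect(c,(H>5)&(H<16)&(S>190)&(u>.05)&(u<.09)&(P[...,1]>0),.071,n+' tab',P)
    rect(c,(S<60)&(V>90)&(u>-.005)&(u<.015)&(P[...,0]>.2)&(P[...,0]<.55)&(P[...,1]<.3)&(P[...,1]>0),.005,n+' apron',P)
    t=(u>.083)&(u<.1)&(P[...,1]>.1)&(P[...,1]<.4)&(P[...,0]<.5)&(P[...,0]>.2)
    rect(c,t,.09,n+' tower',P)
E
python3 m.py
```

```text
top blue px [ 89. 162.] [ 78 158  23   8] xy 671.5 740.3 size 55 9 ang 72.7 depth med [0.674 0.744 0.014]
top blue px [428. 259.] [390 229  73  60] xy 425.6 -49.1 size 164 133 ang 87.5 depth med [ 0.421 -0.053  0.019]
top blue px [352. 310.] [340 307  25   8] xy 313.4 124.8 size 10 55 ang 7.8 depth med [0.313 0.124 0.014]
top yellow px [417. 199.] [382 168  73  57] xy 570.6 -40.9 size 164 134 ang 89.2 depth med [ 0.554 -0.033  0.021]
top tab px [273. 237.] [266 233  16   8] xy 479.4 294.7 size 33 15 ang 88.7 depth med [0.476 0.299 0.071]
top tab px [272. 271.] [265 267  17   7] xy 407.4 296.3 size 35 13 ang 88.7 depth med [0.405 0.298 0.071]
top apron px [393. 214.] [387 206  14  16] xy 531.9 15.6 size 31 36 ang 88.7 depth med [0.531 0.016 0.005]
top apron px [306. 255.] [274 223  62  64] xy 441.2 229.3 size 145 146 ang 88.7 depth med [0.44  0.226 0.006]
top apron px [398. 259.] [392 233  13  51] xy 427.6 10.9 size 26 116 ang 87.9 depth med [0.423 0.012 0.005]
top tower px [248. 253.] [223 247  46  13] xy 447.8 352.9 size 95 25 ang 84.5 depth med [0.445 0.346 0.093]
top tower px [246
[... 708 characters left out ...]
ze 59 43 ang 80.6 depth med [0.478 0.307 0.069]
side tab px [245. 190.] [235 185  21  13] xy 398.7 291.2 size 59 42 ang 70.2 depth med [0.405 0.308 0.069]
side apron px [263. 232.] [227 210  74  42] xy 437.7 229.0 size 150 148 ang 87.8 depth med [0.437 0.217 0.006]
side apron px [323. 289.] [312 283  25  14] xy 529.8 16.0 size 40 31 ang 0.7 depth med [0.529 0.014 0.006]
side apron px [262. 297.] [228 290  71  16] xy 424.9 12.1 size 26 119 ang 89.7 depth med [0.421 0.011 0.006]
side tower px [261. 174.] [256 161  11  22] xy 443.1 345.6 size 117 22 ang 87.8 depth med [0.443 0.306 0.092]
side tower px [230. 174.] [227 162   8  22] xy 371.3 350.8 size 15 118 ang 4.7 depth med [0.373 0.329 0.093]
```

Dispenser axis and tray poses are found. Next I bring the hand to a tilted approach pose and look from close by.

```bash
cat > g.py <<'E'
from h import *
import sys
YAW=np.radians(88.7)
def Rt(phi,yaw=YAW):
    d=np.array([np.cos(yaw),np.sin(yaw),0]);y=np.array([d[1],-d[0],0]);p=np.radians(phi)
    z=np.sin(p)*d+np.array([0,0,-np.cos(p)]);return np.c_[np.cross(y,z),y,z]
def go(p,phi,yaw=YAW):
    o=ctrl.get_obs();R0=rot(o['eef_rot']).as_matrix();T=Rt(phi,yaw)
    t=np.array(p)-.006*T[:,2];s=R0.T@(t-o['eef_pos']);r=np.degrees(R.from_matrix(R0.T@T).as_rotvec())
    print('shift',np.round(s,4),'turn',np.round(r,2),'| grasp now',np.round(o['eef_pos']+.006*R0[:,2],4),'t',o['time_s'])
if __name__=='__main__':
    a=[float(v) for v in sys.argv[1:]];go(a[:3],a[3],np.radians(a[4]) if len(a)>4 else YAW)
E
python3 g.py .44 .18 .14 50
```

```text
shift [-0.3241 -0.2292  0.112 ] turn [-28.86  44.2   61.75] | grasp now [0.2436 0.5205 0.2497] t 0.2
```

Emit:
servo_tool(
  series="-1 -0.324 -0.229 0.02 -28.9 44.2 61.8;-1 -0.324 -0.229 0.02 -28.9 44.2 61.8;-1 -0.324 -0.229 0.02 -28.9 44.2 61.8;-1 -0.324 -0.229 0.02 -28.9 44.2 61.8;-1 -0.324 -0.229 0.02 -28.9 44.2 61.8;-1 -0.324 -0.229 0.02 -28.9 44.2 61.8;-1 -0.324 -0.229 0.02 -28.9 44.2 61.8;-1 -0.324 -0.229 0.06 -28.9 44.2 61.8;-1 -0.324 -0.229 0.112 -28.9 44.2 61.8;-1 -0.324 -0.229 0.112 -28.9 44.2 61.8;-1 -0.324 -0.229 0.112 -28.9 44.2 61.8;-1 -0.324 -0.229 0.112 -28.9 44.2 61.8",
)

```text
time_s: 1.2
eef_pos: [0.4396, 0.1735, 0.1406]
eef_rot: [-0.298, 0.652, 0.628, 0.303]
wrist_force: [-0.6, 0.6, 0.4]
opening: 0.999
grasp_force: 0.0
```

```bash
python3 g.py .44 .18 .14 50; python3 - <<'E'
from h import *
c=cam('wrist');save(c,'w1.png');print(ctrl.get_obs()['q'])
np.savez('w1.npz',**{k:np.array(v) for k,v in c.items()})
E
```

```text
shift [ 0.0037  0.0002 -0.0006] turn [ 0.18 -0.29 -0.76] | grasp now [0.4397 0.1781 0.1368] t 1.2
[-0.39119293  0.22722733  2.08558263  0.83015438  1.34072808 -0.77540858]
```

View pics/w1.png

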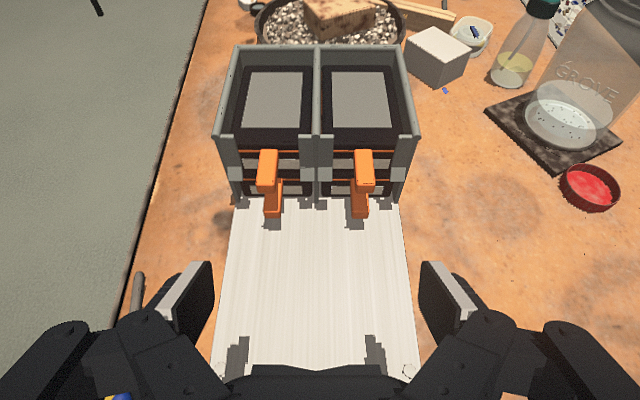

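The wrist view shows the near lane on the left, with its lower tab near (273,203), and the far lower tab near (360,203). The upper tabs are above them at (267,170) and (361,170). I measure the tabs from the wrist depth.

```bash
python3 - <<'E'
from h import *
from m import rect
d=np.load('w1.npz');c={k:d[k] for k in d.files}
P=cloud(c);H,S,V=cv2.split(cv2.cvtColor(c['img'],cv2.COLOR_RGB2HSV))
u=P[...,2];ax=np.array([.0227,.9997])
o=(H>3)&(H<17)&(S>190)&(P[...,1]>.24)&(P[...,1]<.31)
X,Y=np.mgrid[0:400,0:640][::-1]
for n,l in(('near',X<315),('far',X>=315)):
  for nm,z0,z1 in(('low',.015,.045),('up',.055,.08)):
    m=o&l&(u>z0)&(u<z1)&(Y>140)
    q=P[m]; print(n,nm,m.sum(),'z hi/lo',np.percentile(q[:,2],[2,50,98]).round(4),'x',np.percentile(q[:,0],[3,50,97]).round(4),'y',np.percentile(q[:,1],[2,50,98]).round(4))
    top=m&(u>np.percentile(q[:,2],97)-.003)
    rect(c,top,.035 if nm=='low' else .071,n+nm)
m=(S<60)&(V>150)&(u>-.005)&(u<.015)&(Y<360)&(X>205)&(X<425)
rect(c,m,.005,'apron',P)
E
```

```text
near low 8 z hi/lo [0.0286 0.0338 0.0346] x [0.4005 0.4006 0.4009] y [0.2807 0.2854 0.2944]
near up 9 z hi/lo [0.0626 0.0661 0.0696] x [0.3995 0.4127 0.4135] y [0.2798 0.2942 0.3054]
far low 5 z hi/lo [0.0327 0.033  0.0337] x [0.4839 0.4841 0.4844] y [0.2782 0.2813 0.2834]
far up 7 z hi/lo [0.0671 0.0685 0.0691] x [0.4718 0.4722 0.4856] y [0.2801 0.3022 0.3052]
apron px [316. 285.] [210 197 210 163] xy 440.3 243.7 size 140 149 ang 87.7 depth med [0.44  0.228 0.004]
```

```bash
cat > t.py <<'E'
from h import *
import sys
def tabs(c):
    P=cloud(c);u=P[...,2];H,S,V=cv2.split(cv2.cvtColor(c['img'],cv2.COLOR_RGB2HSV))
    X=P[...,0]
    o=(H<22)&(S>150)&(P[...,1]>.2)&(P[...,1]<.302)&(X>.36)&(X<.52)
    for n,l in(('near',X<.442),('far',X>=.442)):
      for nm,z0,z1 in(('low',.015,.045),('up',.055,.08)):
        m=o&l&(u>z0)&(u<z1);q=P[m]
        if len(q)<10: print(n,nm,len(q));continue
        f=lambda i,p:np.percentile(q[:,i],p).round(4)
        print(n,nm,len(q),'px',np.argwhere(m).mean(0)[::-1].round(),'x',f(0,[2,50,98]),'y',f(1,[1,10,98]),'z',f(2,[2,50,98]))
if __name__=='__main__':
    d=np.load('w1.npz');c={k:d[k] for k in d.files};tabs(c)
E
python3 t.py
```

```text
near low 425 px [273. 205.] x [0.4006 0.4074 0.4133] y [0.2801 0.2808 0.3007] z [0.0261 0.0336 0.0351]
near up 612 px [266. 177.] x [0.3995 0.4067 0.4129] y [0.2799 0.2805 0.3015] z [0.0604 0.0696 0.071 ]
far low 426 px [359. 204.] x [0.4714 0.4774 0.4844] y [0.277  0.2776 0.2997] z [0.0268 0.0337 0.0351]
far up 664 px [364. 176.] x [0.4712 0.4777 0.4847] y [0.2772 0.2779 0.3012] z [0.0605 0.0696 0.071 ]
```

```bash
python3 g.py .4057 .238 .066 55; python3 g.py .4067 .287 .0305 55
```

```text
shift [-0.0196 -0.0346  0.0905] turn [ 0.11  4.67 -0.67] | grasp now [0.439  0.1795 0.1382] t 1.25
shift [-0.0156 -0.0348  0.1509] turn [ 0.11  4.67 -0.67] | grasp now [0.439  0.1795 0.1382] t 1.25
```

Emit:
servo_tool(
  series="0.2 -0.02 -0.035 0.02 0 4.7 -0.7;0.2 -0.02 -0.035 0.05 0 4.7 -0.7;0.2 -0.02 -0.035 0.08 0 4.7 -0.7;0.2 -0.02 -0.035 0.09 0 4.7 -0.7;0.2 -0.02 -0.035 0.09 0 4.7 -0.7;0.2 -0.02 -0.035 0.09 0 4.7 -0.7",
)

```text
time_s: 1.75
eef_pos: [0.4067, 0.2339, 0.0723]
eef_rot: [-0.319, 0.63, 0.626, 0.331]
wrist_force: [-0.1, -0.1, -0.1]
opening: 0.402
grasp_force: 0.0
```

```bash
python3 g.py .4067 .287 .0305 55;python3 - <<'E'
from h import *
from t import tabs
c=cam('wrist');save(c,'w2.png');tabs(c);print(ctrl.get_obs()['opening'])
E
```

```text
shift [-0.0035 -0.0011  0.0615] turn [-0.09  0.26  0.94] | grasp now [0.4068 0.2388 0.0688] t 1.75
near low 855 px [313. 235.] x [0.3999 0.4061 0.4128] y [0.2802 0.2807 0.2986] z [0.0248 0.0336 0.035 ]
near up 1321 px [313. 193.] x [0.3991 0.4058 0.4125] y [0.2799 0.2805 0.3013] z [0.0604 0.0696 0.0708]
far low 1163 px [438. 235.] x [0.4712 0.4763 0.4837] y [0.277  0.2777 0.3013] z [0.0251 0.0334 0.0349]
far up 1675 px [458. 196.] x [0.4709 0.4762 0.4843] y [0.2772 0.2778 0.3011] z [0.0602 0.0695 0.0709]
0.3997937949309742
```

View pics/w2.png

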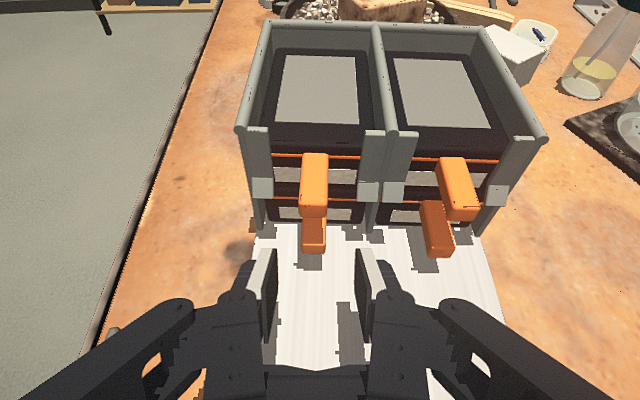

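The open fingers sit at columns 265 and 370, centred on the near lower tab at column 313. I advance and grip.

Emit:
servo_tool(
  series="0.2 -0.003 -0.001 0.02 0 0.2 0.9;0.2 -0.003 -0.001 0.04 0 0.2 0.9;0.2 -0.003 -0.001 0.0615 0 0.2 0.9;0.2 -0.003 -0.001 0.0615 0 0.2 0.9;0.2 -0.003 -0.001 0.0615 0 0.2 0.9;1 -0.003 -0.001 0.0615 0 0.2 0.9;1 -0.003 -0.001 0.0615 0 0.2 0.9;1 -0.003 -0.001 0.0615 0 0.2 0.9;1 -0.003 -0.001 0.0615 0 0.2 0.9",
)

```text
time_s: 2.55
eef_pos: [0.4079, 0.2809, 0.0343]
eef_rot: [-0.322, 0.635, 0.619, 0.331]
wrist_force: [0.1, -2.6, 6.1]
opening: 0.146
grasp_force: 59.4
```

```bash
python3 g.py .4032 .129 .0310 55; python3 -c "
from h import *
o=ctrl.get_obs();print(o['opening'],o['grasp_force'],o['wrist_force'])"
```

```text
shift [-0.0899 -0.0006 -0.1287] turn [ 0.16 -0.02 -0.15] | grasp now [0.408  0.2859 0.0309] t 2.55
0.1456227910245452 59.392552971839905 [ 0.05671101 -2.57605318  6.07143844]
```

Emit:
servo_tool(
  series="1 -0.003 0 -0.004 0 0 0;1 -0.009 0 -0.013 0 0 0;1 -0.017 0 -0.025 0 0 0;1 -0.026 0 -0.037 0 0 0;1 -0.035 0 -0.050 0 0 0;1 -0.044 0 -0.063 0 0 0;1 -0.053 0 -0.076 0 0 0;1 -0.063 0 -0.090 0 0 0;1 -0.073 0 -0.104 0 0 0;1 -0.082 0 -0.117 0 0 0;1 -0.090 0 -0.129 0 0 0;1 -0.090 0 -0.129 0 0 0",
)

```text
time_s: 3.55
eef_pos: [0.4039, 0.1216, 0.0338]
eef_rot: [-0.322, 0.636, 0.618, 0.33]
wrist_force: [-0.4, -0.5, 1.9]
opening: 0.15
grasp_force: 59.7
```

```bash
python3 -c "
from h import *
o=ctrl.get_obs();print(o['opening'],o['grasp_force'],o['wrist_force'],o['q'])
c=cam('top');save(c,'t2.png')
c=cam('wrist');save(c,'w3.png')
a=cv2.imread('pics/t2.png')[180:330,180:480];b=cv2.imread('pics/w3.png')
cv2.imwrite('pics/v3.png',np.vstack([cv2.resize(a,(640,320))[:, :],cv2.resize(b,(448,280),interpolation=3) if 0 else cv2.copyMakeBorder(cv2.resize(b,(448,280)),0,0,0,192,0)]))"; python3 g.py .4032 .129 .0310 55
```

```text
0.14956354460634272 59.725245237350464 [-0.39590288 -0.53708693  1.94784669] [-0.57862497  0.52365255  2.10403407  0.81606211  1.2764947  -1.11654352]
shift [ 0.0008 -0.0001  0.    ] turn [ 0.16  0.03 -0.26] | grasp now [0.4033 0.1285 0.0304] t 3.65
```

View pics/v3.png

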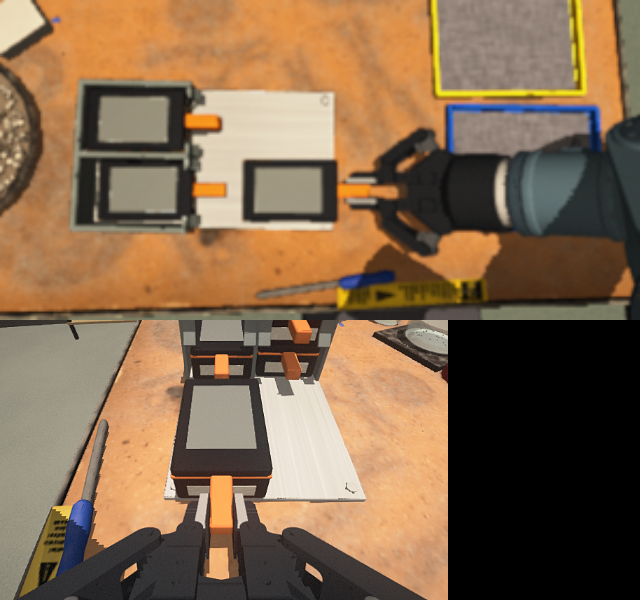

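The near cassette is out, with its box at (290,190) and its tab in the fingers. The upper cassette has dropped, and its tab now shows at (210,190). I release, retreat and come over the box from above.

```bash
python3 g.py .404 .2065 .13 0
```

```text
shift [ 0.1312 -0.0017  0.0092] turn [ 2.000e-02 -5.497e+01 -3.100e-01] | grasp now [0.4033 0.1285 0.0304] t 3.65
```

Emit:
servo_tool(
  series="0.2 0 0 0 0 0 0;0.2 0 0 0 0 0 0;0.1 0 0 -0.01 0 0 0;0 0 0 -0.03 0 0 0;0 0 0 -0.06 0 0 0;0 0.02 0 -0.09 0 0 0;-0.2 0.06 0 -0.1 0 -7 0;-1 0.09 0 -0.08 0 -20 0;-1 0.12 0 -0.04 0 -30 0;-1 0.129 0.001 0.0035 0 -45 -0.2;-1 0.129 0.001 0.0035 0 -55 -0.2;-1 0.129 0.001 0.0035 0 -55 -0.2",
)

```text
time_s: 4.65
eef_pos: [0.4049, 0.2038, 0.138]
eef_rot: [-0.092, 0.708, 0.694, 0.093]
wrist_force: [-1.4, -0.0, -0.6]
opening: 1.0
grasp_force: 0.0
```

```bash
cat > box.py <<'E'
from h import *
def box(lo,hi,ylo=.1,yhi=.27,z=.041,save_=None):
    # gray inset label lies on top of box; find dark+gray blob at height z
    for n in('top','wrist'):
        c=cam(n);P=cloud(c);u=P[...,2]
        if save_ and n=='wrist': save(c,save_)
        H,S,V=cv2.split(cv2.cvtColor(c['img'],cv2.COLOR_RGB2HSV))
        m=(abs(u-z)<.006)&(P[...,0]>lo)&(P[...,0]<hi)&(P[...,1]>ylo)&(P[...,1]<yhi)&~((H<22)&(S>150))
        m=cv2.morphologyEx(m.astype(np.uint8),cv2.MORPH_OPEN,np.ones((3,3)))
        cn,_=cv2.findContours(m,cv2.RETR_EXTERNAL,cv2.CHAIN_APPROX_NONE)
        if not cn: print(n,'none');continue
        k=max(cn,key=cv2.contourArea)
        p=plane(c,k.reshape(-1,2),z)[:,:2]*1000
        print(n,[np.round(v,1) for v in cv2.minAreaRect(p.astype(np.float32))],'z',np.median(u[m>0]).round(4))
E
python3 -c "
from box import *
box(.34,.47,save_='w4.png')"; python3 g.py .404 .2065 .028 0
```

```text
top [array([405.5, 231.3]), array([51.5, 61.4]), np.float64(88.7)] z 0.0415
wrist [array([405. , 208.7]), array([97.9, 63. ]), np.float64(88.5)] z 0.0402
shift [-0.0252 -0.0014  0.1018] turn [ -0.07 -15.1    0.44] | grasp now [0.4054 0.2059 0.1331] t 4.75
```

Emit:
servo_tool(
  series="-1 -0.005 0 0.01 0 -7 0.4;-1 -0.012 0 0.03 0 -15 0.4;-1 -0.018 0 0.065 0 -15.1 0.4;-1 -0.0225 0 0.095 0 -15.1 0.4;-1 -0.0232 0 0.102 0 -15.1 0.4;-1 -0.0232 0 0.102 0 -15.1 0.4;-1 -0.0232 0 0.102 0 -15.1 0.4;1 -0.0232 0 0.102 0 -15.1 0.4;1 -0.0232 0 0.102 0 -15.1 0.4;1 -0.0232 0 0.102 0 -15.1 0.4;1 -0.0232 0 0.102 0 -15.1 0.4;1 -0.0232 0 0.102 0 -15.1 0.4",
)

```text
time_s: 5.75
eef_pos: [0.4074, 0.2057, 0.0346]
eef_rot: [-0.002, 0.718, 0.696, 0.001]
wrist_force: [0.7, -1.3, 7.7]
opening: 0.738
grasp_force: 66.4
```

```bash
python3 g.py .405 .2085 .108 0;python3 -c "
from h import *
o=ctrl.get_obs();print(o['opening'],o['grasp_force'],o['wrist_force'])"
```

```text
shift [ 0.0031 -0.0026 -0.0794] turn [-0.08 -0.21 -0.44] | grasp now [0.4074 0.2057 0.0286] t 5.75
0.7377056191367193 66.44984364509583 [ 0.66089784 -1.3294027   7.69774244]
```

Gripped. I lift 80 mm and weigh.

Emit:
servo_tool(
  series="1 0 0 -0.008 0 0 0;1 0 0 -0.022 0 0 0;1 0 0 -0.04 0 0 0;1 0 0 -0.06 0 0 0;1 0 0 -0.075 0 0 0;1 0 0 -0.08 0 0 0;1 0 0 -0.08 0 0 0;1 0 0 -0.08 0 0 0;1 0 0 -0.08 0 0 0;1 0 0 -0.08 0 0 0",
)

```text
time_s: 6.58
eef_pos: [0.4051, 0.2052, 0.1116]
eef_rot: [-0.003, 0.718, 0.696, -0.002]
wrist_force: [-0.2, -0.8, -0.8]
opening: 0.736
grasp_force: 66.0
```

```bash
python3 g.py .424 -.050 .108 0 87.7; python3 g.py .5695 -.042 .108 0 89.2;python3 -c "
from h import *
o=ctrl.get_obs();print(o['opening'],o['grasp_force'],o['wrist_force'],o['torque'])"
```

```text
shift [-0.2545  0.0266 -0.0032] turn [-0.41 -0.14  0.56] | grasp now [0.4051 0.2052 0.1056] t 6.5833
shift [-0.2421  0.1718 -0.0042] turn [-0.41 -0.14 -0.94] | grasp now [0.4051 0.2052 0.1056] t 6.5833
0.7364817376684893 65.98299264907837 [-0.22865063 -0.76505251 -0.82150125] [-0.04841963  0.00078489  0.02097118]
```

Wrist force changed by only about -0.8 N, so this cassette is spent (~0.1 kg) and goes in the yellow tray.

Emit:
servo_tool(
  series="1 -0.01 0.008 0 0 0 0;1 -0.03 0.022 0 0 0 -0.9;1 -0.058 0.043 0 0 0 -0.9;1 -0.088 0.066 0 0 0 -0.9;1 -0.118 0.089 0 0 0 -0.9;1 -0.148 0.111 0 0 0 -0.9;1 -0.178 0.134 0 0 0 -0.9;1 -0.204 0.154 0 0 0 -0.9;1 -0.222 0.167 0 0 0 -0.9;1 -0.2285 0.172 0 0 0 -0.9;1 -0.2285 0.172 0 0 0 -0.9;1 -0.2285 0.172 0 0 0 -0.9",
)

```text
time_s: 7.58
eef_pos: [0.5699, -0.0277, 0.11]
eef_rot: [-0.004, 0.712, 0.702, -0.001]
wrist_force: [-1.1, 0.9, -1.4]
opening: 0.74
grasp_force: 66.0
```

```bash
python3 g.py .5695 -.0285 .0275 0 89.2; python3 -c "
from h import *
o=ctrl.get_obs();print(o['opening'],o['wrist_force'])
c=cam('wrist');save(c,'w5.png')"
```

```text
shift [-0.0012  0.0002  0.0765] turn [-0.43 -0.23 -0.07] | grasp now [ 0.5698 -0.0276  0.104 ] t 7.5833
0.7401770316951722 [-1.12990905  0.89524905 -1.37456333]
```

View pics/w5.png

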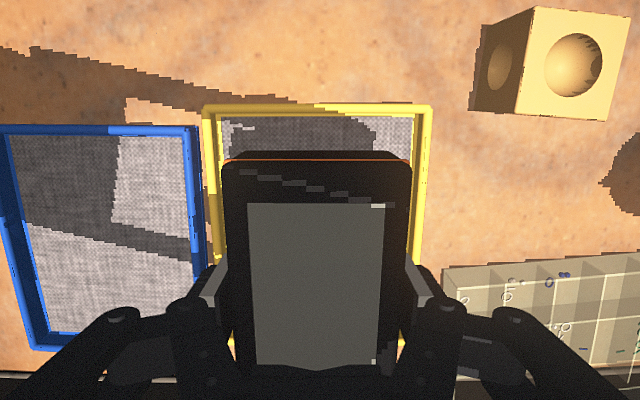

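The cassette hangs centred over the yellow tray (box at 222–412, tray at 205–432), with the rim clear. I lower it slowly.

Emit:
servo_tool(
  series="1 -0.001 0 0.01 0 0 0;1 -0.001 0 0.025 0 0 0;1 -0.001 0 0.04 0 0 0;1 -0.001 0 0.053 0 0 0;1 -0.001 0 0.063 0 0 0;1 -0.001 0 0.069 0 0 0;1 -0.001 0 0.073 0 0 0;1 -0.001 0 0.075 0 0 0;1 -0.001 0 0.0755 0 0 0;1 -0.001 0 0.076 0 0 0",
)

```text
time_s: 8.47
eef_pos: [0.5711, -0.0291, 0.0356]
eef_rot: [-0.002, 0.712, 0.702, -0.0]
wrist_force: [0.6, 0.2, -1.5]
opening: 0.738
grasp_force: 66.0
```

```bash
python3 g.py .5695 -.0285 .0275 0 89.2; python3 -c "
from h import *
o=ctrl.get_obs();print(o['opening'],o['wrist_force'])"
```

```text
shift [ 0.0006 -0.0016  0.0021] turn [-0.23 -0.16 -0.04] | grasp now [ 0.5711 -0.0291  0.0296] t 8.4667
0.7381696802046324 [ 0.55571339  0.15372951 -1.46093878]
```

Emit:
servo_tool(
  series="1 0 0 0.0007 0 0 0;1 0 0 0.0014 0 0 0;1 0 0 0.002 0 0 0;1 0 0 0.0023 0 0 0;1 0 0 0.0023 0 0 0;1 0 0 0.0023 0 0 0",
)

```text
time_s: 8.97
eef_pos: [0.5711, -0.0291, 0.0337]
eef_rot: [-0.002, 0.712, 0.702, -0.0]
wrist_force: [-2.2, -0.1, 4.9]
opening: 0.739
grasp_force: 66.5
```

Emit:
servo_tool(
  series="-0.72 0 0 0 0 0 0;-0.72 0 0 0 0 0 0;-0.72 0 0 0 0 0 0;-0.72 0 0 0 0 0 0;-0.72 0 0 -0.01 0 0 0;-0.72 0 0 -0.03 0 0 0;-0.72 0 0 -0.06 0 0 0;-0.72 0 0 -0.1 0 0 0;-0.72 0 0 -0.12 0 0 0;-0.72 0 0 -0.13 0 0 0;-0.72 0 0 -0.13 0 0 0",
)

```text
time_s: 9.88
eef_pos: [0.5729, -0.0298, 0.1661]
eef_rot: [-0.0, 0.712, 0.702, 0.001]
wrist_force: [0.4, 0.3, 0.7]
opening: 0.857
grasp_force: 0.0
```

```bash
python3 g.py .474 .14 .14 55; python3 -c "
from box import *
box(.49,.65,-.12,.06,.040,'w6.png')
print(ctrl.get_obs()['q'])"
```

```text
shift [ 0.1634 -0.1014  0.0229] turn [-0.19 54.9   0.45] | grasp now [ 0.5729 -0.0298  0.1601] t 9.8833
top [array([570.8, -24.4]), array([95.7, 63.3]), np.float64(88.7)] z 0.0409
wrist [array([570.7, -25.2]), array([98. , 63.1]), np.float64(89.0)] z 0.0392
[-0.25972197  0.27780216  1.69248994  0.00192352  1.17792195 -0.24582593]
```

View pics/w6.png

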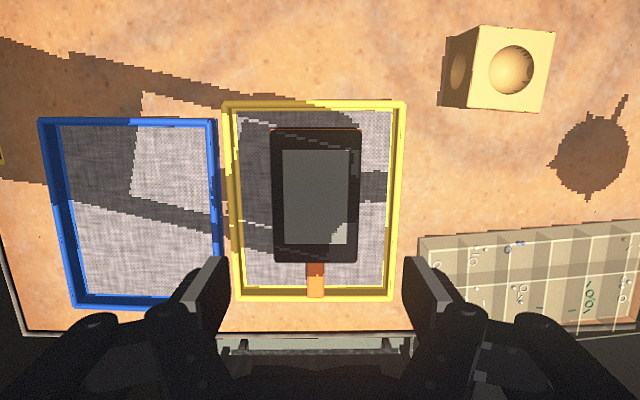

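The spent cassette lies flat in the yellow tray, box centre at (315,195). Next is the far lane.

Emit:
servo_tool(
  series="0 0.02 -0.01 0 0 5 0.4;0.2 0.055 -0.03 0 0 12 0.4;0.2 0.09 -0.05 0 0 19 0.4;0.2 0.12 -0.07 0 0 26 0.4;0.2 0.15 -0.09 0.01 0 33 0.4;0.2 0.163 -0.101 0.02 0 40 0.4;0.2 0.163 -0.101 0.023 0 47 0.4;0.2 0.163 -0.101 0.023 0 55 0.4;0.2 0.163 -0.101 0.023 0 55 0.4;0.2 0.163 -0.101 0.023 0 55 0.4",
)

```text
time_s: 10.82
eef_pos: [0.471, 0.1349, 0.1382]
eef_rot: [-0.329, 0.636, 0.617, 0.327]
wrist_force: [-1.3, -0.1, -0.0]
opening: 0.4
grasp_force: 0.0
```

```bash
python3 g.py .476 .235 .067 55
```

```text
shift [-0.0013  0.0037  0.1169] turn [-0.49 -0.23 -0.74] | grasp now [0.4711 0.1398 0.1348] t 10.8167
```

Emit:
servo_tool(
  series="0.2 -0.002 0.003 0.03 0 0 -0.7;0.2 -0.002 0.003 0.065 0 0 -0.7;0.2 -0.002 0.003 0.1 0 0 -0.7;0.2 -0.002 0.003 0.117 0 0 -0.7;0.2 -0.002 0.003 0.117 0 0 -0.7;0.2 -0.002 0.003 0.117 0 0 -0.7",
)

```text
time_s: 11.32
eef_pos: [0.476, 0.2311, 0.0722]
eef_rot: [-0.325, 0.63, 0.624, 0.329]
wrist_force: [1.5, -0.7, 1.1]
opening: 0.397
grasp_force: 0.0
```

```bash
python3 g.py .4772 .284 .0305 55; python3 -c "
from t import *
tabs(cam('wrist'))"
```

```text
shift [-0.0039  0.0006  0.0612] turn [-0.54 -0.07  0.45] | grasp now [0.476  0.2361 0.0688] t 11.3167
near low 1382 px [198. 236.] x [0.4026 0.4104 0.416 ] y [0.2731 0.2739 0.3011] z [0.0249 0.0335 0.0349]
near up 0
far low 881 px [319. 236.] x [0.472  0.4783 0.485 ] y [0.2769 0.2775 0.2958] z [0.0252 0.0336 0.0349]
far up 1407 px [320. 192.] x [0.4717 0.4783 0.4849] y [0.2771 0.2778 0.3013] z [0.06   0.0697 0.0708]
```

Emit:
servo_tool(
  series="0.2 -0.003 0.001 0.02 0 0 0.4;0.2 -0.003 0.001 0.04 0 0 0.4;0.2 -0.003 0.001 0.061 0 0 0.4;0.2 -0.003 0.001 0.061 0 0 0.4;0.2 -0.003 0.001 0.061 0 0 0.4;1 -0.003 0.001 0.061 0 0 0.4;1 -0.003 0.001 0.061 0 0 0.4;1 -0.003 0.001 0.061 0 0 0.4;1 -0.003 0.001 0.061 0 0 0.4",
)

```text
time_s: 12.12
eef_pos: [0.4799, 0.2775, 0.0361]
eef_rot: [-0.325, 0.633, 0.62, 0.33]
wrist_force: [0.2, -3.5, 6.5]
opening: 0.15
grasp_force: 59.8
```

```bash
python3 g.py .4752 .1265 .0310 55
```

```text
shift [-0.0904 -0.0019 -0.1271] turn [-0.23 -0.19  0.04] | grasp now [0.48   0.2824 0.0327] t 12.1167
```

Emit:
servo_tool(
  series="1 -0.003 0 -0.004 0 0 0;1 -0.009 0 -0.013 0 0 0;1 -0.017 0 -0.025 0 0 0;1 -0.026 0 -0.037 0 0 0;1 -0.035 0 -0.050 0 0 0;1 -0.044 0 -0.063 0 0 0;1 -0.053 0 -0.076 0 0 0;1 -0.063 0 -0.090 0 0 0;1 -0.073 0 -0.104 0 0 0;1 -0.082 0 -0.117 0 0 0;1 -0.090 0 -0.129 0 0 0;1 -0.090 0 -0.129 0 0 0",
)

```text
time_s: 13.12
eef_pos: [0.4768, 0.1185, 0.0357]
eef_rot: [-0.325, 0.633, 0.62, 0.33]
wrist_force: [0.5, -2.4, 8.4]
opening: 0.145
grasp_force: 60.9
```

```bash
python3 -c "
from h import *
o=ctrl.get_obs();print(o['opening'],o['grasp_force'],o['wrist_force'],o['q'])
c=cam('top');save(c,'t7.png')
c=cam('wrist');save(c,'w7.png')
a=cv2.imread('pics/t7.png')[180:330,180:480];b=cv2.imread('pics/w7.png')
cv2.imwrite('pics/v7.png',np.vstack([cv2.resize(a,(640,320)),cv2.copyMakeBorder(cv2.resize(b,(448,280)),0,0,0,192,0)]))"; python3 g.py .4762 .2060 .13 0
```

```text
0.14502955952899121 60.91071367263794 [ 0.47645158 -2.40959855  8.35480859] [-0.49812023  0.60419063  1.92704746  0.85154707  1.31802788 -1.01481189]
shift [ 0.1316 -0.0024  0.0137] turn [ -0.23 -55.23   0.08] | grasp now [0.4767 0.1246 0.0323] t 13.2167
```

View pics/v7.png

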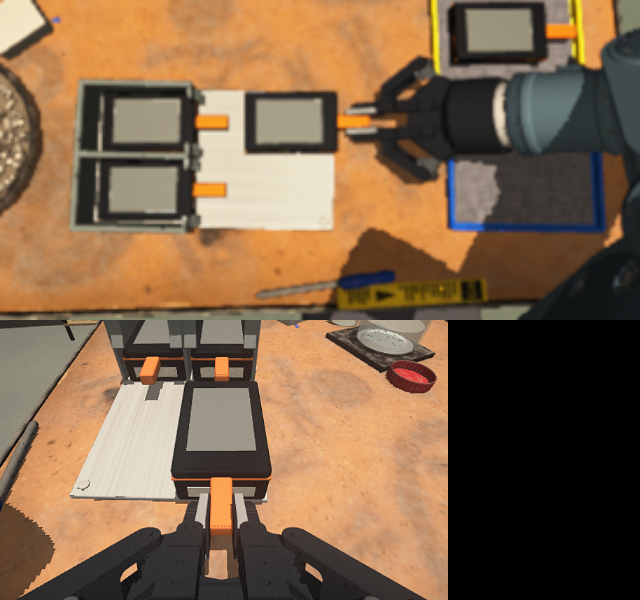

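The far cassette is out at (290,122), and both upper cassettes have dropped to the lane floor. I regrasp from above as before.

Emit:
servo_tool(
  series="0.2 0 0 0 0 0 0;0.2 0 0 0 0 0 0;0.1 0 0 -0.01 0 0 0;0 0 0 -0.03 0 0 0;0 0 0 -0.06 0 0 0;0 0.02 0 -0.09 0 0 0;-0.2 0.06 0 -0.1 0 -7 0;-1 0.09 0 -0.08 0 -20 0;-1 0.12 0 -0.04 0 -30 0;-1 0.13 -0.001 0.0035 0 -45 0;-1 0.13 -0.001 0.007 0 -55 0;-1 0.13 -0.001 0.007 0 -55 0",
)

```text
time_s: 14.22
eef_pos: [0.4756, 0.2033, 0.1382]
eef_rot: [-0.077, 0.708, 0.698, 0.077]
wrist_force: [-0.9, -0.2, -1.2]
opening: 1.005
grasp_force: 0.0
```

```bash
python3 -c "
from box import *
box(.42,.54,.12,.262)"; python3 g.py .477 .2065 .0275 0
```

```text
top [array([478.8, 229.9]), array([42.9, 63.4]), np.float64(89.1)] z 0.0414
wrist [array([477.9, 205. ]), array([97.6, 62.9]), np.float64(89.2)] z 0.0402
shift [-0.0205  0.0006  0.1038] turn [ -0.1  -12.56   0.69] | grasp now [0.4765 0.2052 0.1334] t 14.3167
```

Emit:
servo_tool(
  series="-1 -0.005 0 0.01 0 -6 0.2;-1 -0.01 0.001 0.03 0 -12.5 0.2;-1 -0.016 0.001 0.065 0 -12.5 0.2;-1 -0.0195 0.001 0.095 0 -12.5 0.2;-1 -0.0197 0.001 0.103 0 -12.5 0.2;-1 -0.0197 0.001 0.103 0 -12.5 0.2;-1 -0.0197 0.001 0.103 0 -12.5 0.2;1 -0.0197 0.001 0.103 0 -12.5 0.2;1 -0.0197 0.001 0.103 0 -12.5 0.2;1 -0.0197 0.001 0.103 0 -12.5 0.2;1 -0.0197 0.001 0.103 0 -12.5 0.2;1 -0.0197 0.001 0.103 0 -12.5 0.2",
)

```text
time_s: 15.32
eef_pos: [0.4792, 0.2044, 0.0348]
eef_rot: [-0.002, 0.714, 0.7, 0.002]
wrist_force: [-0.2, -2.6, 7.2]
opening: 0.736
grasp_force: 68.1
```

Emit:
servo_tool(
  series="1 0 0 -0.008 0 0 0;1 0 0 -0.022 0 0 0;1 0 0 -0.04 0 0 0;1 0 0 -0.06 0 0 0;1 0 0 -0.075 0 0 0;1 0 0 -0.08 0 0 0;1 0 0 -0.08 0 0 0;1 0 0 -0.08 0 0 0;1 0 0 -0.08 0 0 0;1 0 0 -0.08 0 0 0",
)

```text
time_s: 16.15
eef_pos: [0.4766, 0.204, 0.1114]
eef_rot: [-0.004, 0.714, 0.7, -0.001]
wrist_force: [0.6, -0.5, -5.0]
opening: 0.736
grasp_force: 68.0
```

```bash
python3 g.py .424 -.033 .108 0 87.7;python3 -c "
from h import *
o=ctrl.get_obs();print(o['opening'],o['grasp_force'],o['wrist_force'],o['torque'])
from box import box
box(.4,.56,.1,.3,.118)"
```

```text
shift [-0.238  -0.0476 -0.0032] turn [-0.4  -0.22  1.1 ] | grasp now [0.4765 0.204  0.1054] t 16.15
0.7356495431161529 68.0442202091217 [ 0.64922993 -0.50669988 -5.03370224] [-0.01980031 -0.01155206 -0.01886945]
top [array([447.6, 161.9]), array([4.2, 4.1]), np.float64(88.7)] z 0.1186
wrist [array([480.4, 214.7]), array([81.2, 84.7]), np.float64(89.1)] z 0.1169
```

About -5 N this time, so this cassette is full (~0.5 kg) and goes in the blue tray.

Emit:
servo_tool(
  series="1 -0.01 -0.002 0 0 0 0;1 -0.03 -0.006 0 0 0 1.1;1 -0.06 -0.012 0 0 0 1.1;1 -0.09 -0.018 0 0 0 1.1;1 -0.12 -0.024 0 0 0 1.1;1 -0.15 -0.03 0 0 0 1.1;1 -0.18 -0.036 0 0 0 1.1;1 -0.207 -0.041 0 0 0 1.1;1 -0.227 -0.045 0 0 0 1.1;1 -0.238 -0.0475 0 0 0 1.1;1 -0.238 -0.0475 0 0 0 1.1;1 -0.238 -0.0475 0 0 0 1.1",
)

```text
time_s: 17.25
eef_pos: [0.4248, -0.0334, 0.1118]
eef_rot: [-0.003, 0.722, 0.692, 0.0]
wrist_force: [-0.7, 1.0, -5.5]
opening: 0.739
grasp_force: 67.8
```

```bash
python3 g.py .424 -.033 .030 0 87.7; python3 -c "
from h import *
o=ctrl.get_obs();print(o['opening'],o['wrist_force'])
c=cam('wrist');save(c,'w8.png');P=cloud(c)
H,S,V=cv2.split(cv2.cvtColor(c['img'],cv2.COLOR_RGB2HSV))
m=(H>100)&(H<128)&(S>140)&(V>50)&(P[...,2]>.016)&(P[...,2]<.026)&(P[...,1]>-.15)&(P[...,0]>.33)&(P[...,0]<.52)
q=P[m];print(len(q),[np.percentile(q[:,i],[1,99]).round(4) for i in(0,1)])
for y in np.arange(-.06,.05,.02):
  k=q[abs(q[:,1]-y)<.004]; print(y.round(3),np.percentile(k[:,0],[2,98]).round(4) if len(k) else 0)
"
```

```text
shift [ 0.     -0.0004  0.0758] turn [-0.27 -0.26 -0.13] | grasp now [ 0.4247 -0.0334  0.1058] t 17.25
0.7386380880897881 [-0.66240039  1.00227861 -5.50227388]
2355 [array([0.3576, 0.4931]), array([-0.1283,  0.0334])]
-0.06 [0.357  0.4902]
-0.04 [0.3577 0.4912]
-0.02 [0.3585 0.4919]
0.0 [0.3592 0.4926]
0.02 [0.3597 0.4935]
0.04 0
```

View pics/w8.png

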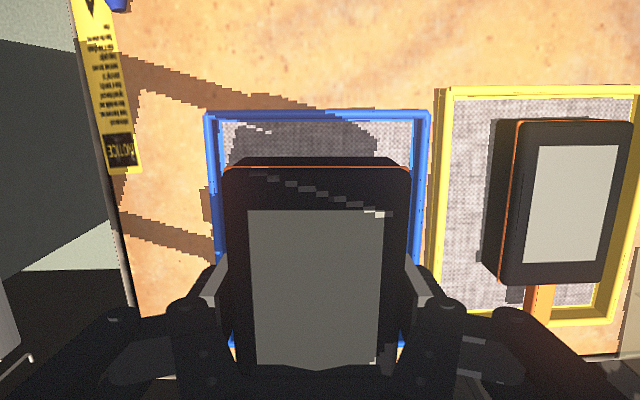

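The cassette is centred over the blue tray (box at 222–410, tray at 205–430). I lower it slowly.

Emit:
servo_tool(
  series="1 0 0 0.01 0 0 0;1 0 0 0.025 0 0 0;1 0 0 0.04 0 0 0;1 0 0 0.053 0 0 0;1 0 0 0.063 0 0 0;1 0 0 0.069 0 0 0;1 0 0 0.073 0 0 0;1 0 0 0.075 0 0 0;1 0 0 0.0757 0 0 0;1 0 0 0.076 0 0 0;1 0 0 0.076 0 0 0",
)

```text
time_s: 18.22
eef_pos: [0.4253, -0.0326, 0.0364]
eef_rot: [-0.003, 0.721, 0.693, 0.0]
wrist_force: [0.1, -0.2, -4.5]
opening: 0.738
grasp_force: 67.7
```

Emit:
servo_tool(
  series="1 0 0 0.0007 0 0 0;1 0 0 0.0014 0 0 0;1 0 0 0.002 0 0 0;1 0 0 0.0025 0 0 0;1 0 0 0.0028 0 0 0;1 0 0 0.0028 0 0 0;1 0 0 0.0028 0 0 0",
)

```text
time_s: 18.8
eef_pos: [0.4253, -0.0326, 0.0339]
eef_rot: [-0.003, 0.721, 0.693, 0.0]
wrist_force: [-3.3, 0.7, 4.8]
opening: 0.74
grasp_force: 68.9
```

Emit:
servo_tool(
  series="-0.72 0 0 0 0 0 0;-0.72 0 0 0 0 0 0;-0.72 0 0 0 0 0 0;-0.72 0 0 0 0 0 0;-0.72 0 0 -0.01 0 0 0;-0.72 0 0 -0.03 0 0 0;-0.72 0 0 -0.06 0 0 0;-0.72 0 0 -0.1 0 0 0;-0.72 0 0 -0.13 0 0 0;-0.72 0 0 -0.15 0 0 0;-0.72 0 0 -0.15 0 0 0;-0.72 0 0 -0.15 0 0 0",
)

```text
time_s: 19.8
eef_pos: [0.4263, -0.0334, 0.1848]
eef_rot: [-0.001, 0.721, 0.693, 0.001]
wrist_force: [-0.2, 0.0, -0.4]
opening: 0.866
grasp_force: 0.0
```

```bash
python3 -c "
from box import *
box(.35,.495,-.12,.06,.040,'w9.png');box(.5,.65,-.12,.06,.040)
print(ctrl.get_obs()['wrist_force'])"
```

```text
top [array([425.9, -33.4]), array([101.1,  62.1]), np.float64(88.7)] z 0.0409
wrist [array([424.8, -31.3]), array([98.8, 63.1]), np.float64(87.7)] z 0.0392
top [array([570.8, -26. ]), array([98.7, 63.3]), np.float64(88.7)] z 0.0409
wrist [array([568.7, -25.3]), array([98.3, 65. ]), np.float64(88.9)] z 0.0392
[-0.10540739  0.55292227 -1.0600739 ]
```

View pics/w9.png

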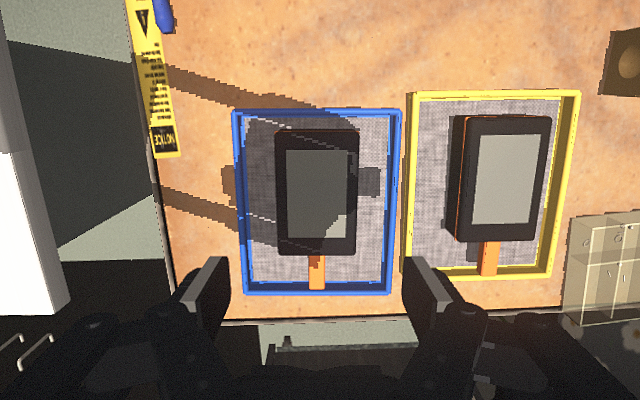

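Both cassettes lie flat in their trays: blue at (316,195), yellow at (500,180). The hand is clear of everything, so I hand in.

```bash
python3 -c "
from bench import ctrl
print(ctrl.hand_in())"
```

```text
the job is handed in; nothing more can be done
None
```

The job is handed in at about 20 s: the full cassette (far lane, about 5 N when lifted) lies flat in the blue tray, the spent one (near lane, about 1 N) lies flat in the yellow tray, and both upper cassettes dropped down in their lanes.

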